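# Tip a standing carton over a tray lip and seat it against the sprung paddle

### The arm

A 7-joint arm with a two-finger parallel gripper is mounted at the origin on a cart in front of the work surface, level with it; the furniture and walls round the work are solid. World frame = base frame: x ahead of the robot, y to its left, z up, the work surface at z = 0. Lengths are in mm, angles in rad, forces in N, time in s.
With the tool pointing down it reaches from about 400 to 900 mm from the base axis. Payload 5.6 kg.
Tool frame: the origin (TCP) lies midway between the tips of the shut fingers; the grasp point (between the pads) lies 19 mm behind it; z points along the fingers, y is the line along which they close (so a half turn about z gives the same grasp; the last joint's range is limited). The gripper opens to 92 mm and grips with 3 to 60 N. Pads are 20 mm wide; open, the fingers measure 128 mm over their backs; the gripper's body (75 mm by 189 mm) begins 69 mm behind the grasp point.
Start: joints at [1.302, 0.468, -0.012, 1.603, 0.006, 1.071, -0.056], TCP at [145.483, -633.517, 214.592] pointing down, gripper open.
Joint ranges: [-2.53, 2.53], [-0.31, 2.02], [-1.57, 1.55], [0.28, 2.44], [-1.29, 4.43], [0.15, 1.84], [-2.92, 2.92]. Speed limits (rad/s): [2.57, 2.57, 3.14, 3.14, 3.14, 3.14, 3.14].

### API

Orientations are given as a rotation vector (axis times angle).
In Python, from cell import robot, grip, kin, viewer gives the robot as it stands. Calls block until the motion is done:
- robot.movep(position, orientation): joint-space move of the TCP to a pose.
- robot.servo_line(position, feed=150, rotation=None): straight line of the TCP; rotation=None keeps the orientation; feed is the mean speed in mm/s.
- robot.goto_joints(angles): joint-space move.
- grip(opening, newtons=None): opening from 0.0 (shut) to 1.0 (fully open); newtons is the grip in N (None keeps the last); returns when the fingers have stopped.
- robot.hold(seconds).
- kin.ik(position, orientation): joint angles nearest the present ones, or None.
- robot.observe(): the state.
- viewer.read_camera(name): name is "scene" or "side" or "wrist"; returns the picture (420x560x3 uint8, red, green, blue); there is no depth.
- viewer.camera_info(name): a dict with "camera_matrix" (3x3 intrinsics, pixels), "R" (3x3) and "t" (3): a world point X has camera coordinates R X + t. Camera axes: x right, y down, z forward; pixel columns grow to the right and rows downward; lengths in mm; the calibration is good to about 2 mm. The wrist camera is an equidistant fisheye: a pixel r from the principal point sees the ray r / f radians off the axis. A picture is of the moment at which its call begins: read the wrist's pose just before it. camera_info takes no time and is no camera call; for the wrist camera it gives the pose at the moment of the call.
A pose or a line that the arm cannot do raises robot.IKError and nothing moves.
- robot.job_done(): hands the job in; it is judged then, once.
Trained networks look in the newest picture that a camera, given by its name, has taken for a name from the list of things; names that differ only in an ending like _2 or _b are one class to them, and where a whole thing is asked for, a point or a joint stands for the part that bears it (a point fixed in the world has none). Each returns a list of dicts, best first, with "confidence" (0 to 1); they miss things now and then, are a little off and sometimes report something else, mostly with a low value. They report only what shows in the picture. A call takes as long as a camera call. They do not tell look-alikes from the thing itself.
- viewer.silhouettes(name, camera): "mask" (420x560 bool, what is visible of it).
- viewer.pinpoint(name, camera): "at" ([x, y, z] in mm, in the coordinates of the camera as it stood for that picture, good to about 4 mm: a listed point, or the origin of a listed thing).
The state is a dict: "t": time; "joints": joint angles; "joint_velocities": joint speeds; "joint_torque": joint torques, N m; "tcp_pos": TCP position; "tcp_rot": TCP orientation; "contact_force": force on the tool from outside, world axes, zero at the start; "wrist_torque": the same for the moment, N m; "grip_width": opening from 0.0 (shut) to 1.0 (fully open); "grip_force": force on a finger pad.
Only numpy, scipy, OpenCV 4.12 (cv2) and the standard library are available. Lean on these libraries where they do the work, as an engineer would, in place of code of your own. Each camera call takes 0.05 s, during which the arm holds its last target. There are 200 camera calls.

### The job

The bearing carton stands on end in front of the display tray. Without ever lifting it, slide it upright until its foot is square against the tray's front lip and tip it over the lip by pushing high, so that it lies printed face up in the middle of the tray. Then push it back over the sprung paddle until it bears firmly (more than 14 N) on the rear stop, let its front end down behind the lip and leave it held flat between lip and paddle; never press on the carton with more than 22 N, and leave the tin, the bearing and the bush alone.

Things in the scene. Friction and masses are not known exactly. Their poses are not given: they have to be found in the camera images.
- carton: white cardboard bearing carton, 62 x 76 x 24 mm, about 0.19 kg, standing on end (76 mm tall). Origin: centre of the 62 x 76 face that looks at the tray. Own x along the 62 mm width, y along the 76 mm length (up as it stands, foot at y = -38 mm), z along the 24 mm thickness to the printed face (z = 24 mm), which looks away from the tray. Pushed above about 15 mm, it tips instead of sliding.
- carton_foot (a point): middle of the lower edge of the carton's face that looks at the tray: it meets the lip when the carton is slid home; when the carton lies in the tray it is the middle of the lower edge of the carton's front end
- tray: low fixed aluminium tray, 136 mm deep, 104 mm wide, no side walls. Origin on the table under the middle of the front lip's outer face; x points into the tray, y along the lip, z up. Lip from x = 0 to 5 mm, top 15 mm above the table; floor 8 mm. A rigid rear stop bar (21 to 30 mm high) is set at x = 85 to 95 mm, varying. Just tipped, the carton overhangs the lip by 15 to 30 mm.
- lip_top (a point): middle of the top of the front lip, 15 mm above the table
- paddle_face (a point): middle of the front face of the black sprung paddle (80 mm wide, 9 to 20 mm above the table), at tray x = 76 mm when free
- paddle (a joint): how far the paddle is pushed back, 0 to 0.024 m. Resists with 1.5 N plus 0.25 N per mm; friction on lip and floor adds 1 to 5 N. The carton needs 5 mm to fit behind the lip and about 6.5 mm for its raised front end to drop; friction on whatever pushes it can hold that end up, so draw or press it down behind the lip before letting go.
- grease_tin: grease tin, 54 mm across, 48 mm high, left of the tray; origin at the centre of its underside; leave alone
- taper_bearing: tapered roller bearing lying flat, 74 mm across, 22 mm high, right of the tray; origin at the centre of its underside; leave alone
- bush_1: flanged bush, 36 mm across, 22 mm high, right of the tray's lip; origin at the centre of its underside; leave alone
Mind the look-alikes: they are no part of the job. Leave any purple look-alike of the carton alone.

How it is judged:
By the outcome, as a careful person would: the job done as asked, in the order asked, and still so for the second after the job is handed in, with the robot touching nothing.
It also fails if it takes over 64 s, if anything falls off the work surface, if the arm or the gripper's body presses on something with over 40 N, if the wrist force passes 120 N, or if a joint passes its speed limit or range.

## Working session

There is one attempt and no reset: what is moved stays moved. The work goes in short steps, each a Python script; the robot and the scene stay as the last script left them, time stands still between calls to the robot, and variables do not carry over. Pictures are saved under pics/ and viewed, at most 10 in all, crops included, and the job is handed in when it is done.

```bash
ls; mkdir -p pics; cat > h.py <<'E'
import numpy as np, cv2
from cell import robot, grip, kin, viewer
def save(cam,fn):
    im=viewer.read_camera(cam); cv2.imwrite('pics/'+fn,im[:,:,::-1]); return im
def w(cam,p,ci=None):
    ci=ci or viewer.camera_info(cam); return np.array(ci["R"]).T@(np.array(p)-np.array(ci["t"]))
def pix(cam,p):
    ci=viewer.camera_info(cam); c=np.array(ci["R"])@p+np.array(ci["t"]); q=np.array(ci["camera_matrix"])@c; return q[:2]/q[2]
E
python3 - <<'E'
from h import *
a=save("scene","s0.png"); b=save("side","d0.png")
cv2.imwrite('pics/both.png',cv2.resize(np.hstack([a,b])[:,:,::-1],(800,300)))
for cam in("scene","side"):
    viewer.read_camera(cam)
    for n in["carton","carton_foot","tray","lip_top","paddle_face","grease_tin","taper_bearing","bush_1"]:
        for d in viewer.pinpoint(n,cam)[:3]:
            x=w(cam,d["at"]); print(cam,n,round(d["confidence"],2),x.round(1),pix(cam,x).round() )
o=robot.observe();print(o["t"],o["tcp_rot"],o["contact_force"])
E
```

```text
pics
scene carton 0.7 [ 493.1 -350.9   42.5] [296. 203.]
scene carton 0.59 [ 437.9 -260.6   38.7] [285. 253.]
scene carton_foot 0.6 [ 4.380e+02 -2.627e+02 -1.000e-01] [286. 270.]
scene carton_foot 0.57 [ 490.7 -351.8    1.4] [297. 222.]
scene tray 0.88 [ 520.5 -355.4    4. ] [285. 211.]
scene lip_top 0.9 [ 525.  -362.6   15. ] [286. 203.]
scene grease_tin 0.92 [ 585.5 -247.6   -2.9] [212. 230.]
scene taper_bearing 0.93 [ 604.5 -494.6    5.3] [300. 153.]
scene bush_1 0.56 [ 5.007e+02 -4.841e+02  4.000e-01] [341. 181.]
side carton 0.95 [ 496.5 -349.7   35.9] [273. 237.]
side carton 0.84 [ 436.5 -261.7   35.7] [232. 215.]
side carton_foot 0.63 [ 493.4 -351.6    1.4] [271. 257.]
side carton_foot 0.57 [ 4.445e+02 -2.593e+02 -2.000e-01] [237. 234.]
side tray 0.86 [ 523.1 -364.5    5.2] [291. 258.]
side lip_top 0.97 [ 527.9 -362.2   10.8] [294. 254.]
side paddle_face 0.55 [ 601.6 -369.6   13.8] [342. 253.]
side grease_tin 0.87 [ 5.839e+02 -2.521e+02  3.000e-01] [316. 229.]
side taper_bearing 0.97 [ 597.8 -492.1    0.7] [358. 304.]
side bush_1 0.55 [ 5.025e+02 -4.929e+02 -5.000e-01] [289. 309.]
1.0 [ 3.12156030e+00  3.53726338e-01 -7.25686550e-05] [-0.27581597  0.51746013 -0.50811442]
```

View pics/s0.png

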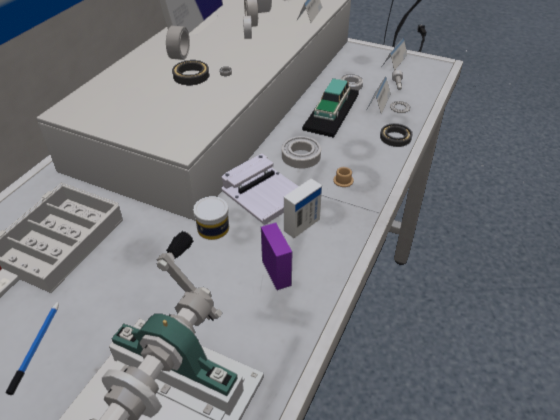

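View pics/d0.png

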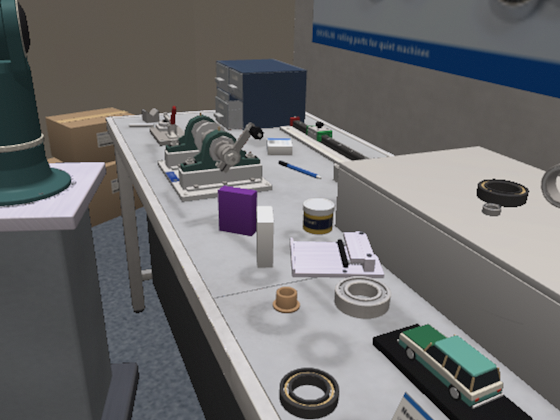

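The pictures show two candidates: a purple carton at scene (275,255) and a white carton with a blue band at scene (303,208), which is side (265,237). The white one stands in front of the tray at scene (262,190), so I choose it. Next I'll take a close wrist view from above.

```bash
cat >> h.py <<'E'
def rv(a): return np.array([np.cos(a/2),np.sin(a/2),0])*np.pi*0.99999
def fish_ray(uv,ci):
    K=np.array(ci["camera_matrix"]); d=(np.array(uv,float)-K[:2,2])/np.array([K[0,0],K[1,1]]); th=np.hypot(*d)
    r=np.array([*(np.sin(th)*d/max(th,1e-9)),np.cos(th)]); R=np.array(ci["R"]); return -R.T@np.array(ci["t"]), R.T@r
def fish_at(uv,z,ci):
    c,r=fish_ray(uv,ci); return c+r*(z-c[2])/r[2]
def fpix(X,ci):
    c=np.array(ci["R"])@X+np.array(ci["t"]); K=np.array(ci["camera_matrix"]); th=np.arctan2(np.hypot(c[0],c[1]),c[2]); e=c[:2]/max(np.hypot(c[0],c[1]),1e-9)
    return K[:2,2]+np.array([K[0,0],K[1,1]])*th*e
E
python3 - <<'E'
from h import *
import pickle
robot.movep([470,-355,230],rv(-0.09))
o=robot.observe(); ci=viewer.camera_info("wrist"); pickle.dump(ci,open('ci1.pkl','wb'))
im=save("wrist","w1.png")
for n in["carton","carton_foot","tray","lip_top","paddle_face"]:
    for d in viewer.pinpoint(n,"wrist")[:2]:
        x=w("wrist",d["at"],ci); print(n,round(d["confidence"],2),x.round(1),fpix(x,ci).round())
m=viewer.silhouettes("carton","wrist")
for k in m: print(k["confidence"],k["mask"].sum(),np.argwhere(k["mask"]).mean(0))
print(o["t"],o["tcp_pos"],o["contact_force"],ci["camera_matrix"],-np.array(ci["R"]).T@ci["t"])
E
grep -v xx h.py | wc -l
```

```text
carton 0.82 [ 492.8 -351.7   38.6] [277. 171.]
carton 0.74 [ 438.1 -259.4   33.9] [206. 223.]
carton_foot 0.89 [ 440.4 -261.4   -1.8] [213. 213.]
carton_foot 0.74 [ 492.3 -354.1   -0.8] [280. 167.]
tray 0.95 [ 521.5 -358.6   -1.3] [281. 143.]
lip_top 0.61 [ 524.2 -367.3   15. ] [289. 141.]
paddle_face 0.71 [ 592.3 -371.6   13.7] [287.  84.]
0.97 1788 [218.8803132  194.37360179]
0.95 1904 [182.79464286 277.66596639]
2.575 [ 469.16767323 -356.29251436  229.95685278] [-0.75136747  0.40017157 -0.00620221] [[325.1922621    0.         284.12303896]
 [  0.         325.1922621  213.45114269]
 [  0.           0.           1.        ]] [ 544.3369881  -363.93762328  400.71773113]
17
```

View pics/w1.png

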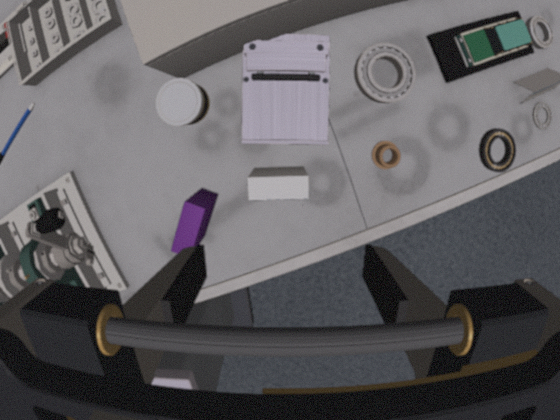

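White carton: top face at about (248–309, 180–200), front at about row 168. Tray: (242–330, 35–143), black paddle at row 77. I'll enlarge a crop to read the corners.

```bash
python3 -c "
import cv2;i=cv2.imread('pics/w1.png')[60:210,225:345];cv2.imwrite('pics/c1.png',cv2.resize(i,None,fx=4,fy=4,interpolation=2)[:,:])"
```

```text
(no output)
```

View pics/c1.png

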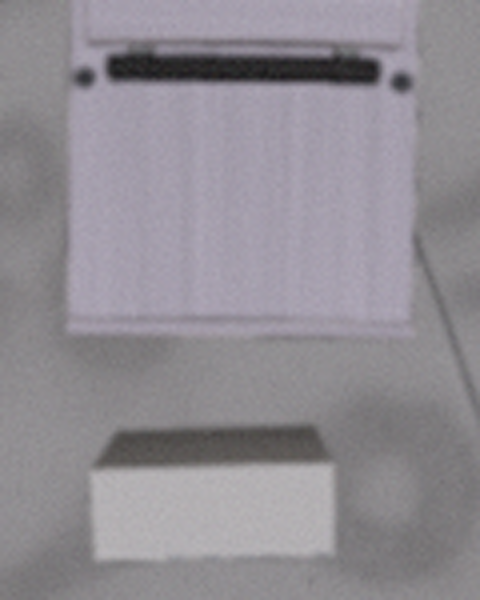

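The crop shows the lip edge at (68,333)–(413,334), the paddle front at (108,80)–(379,82), the carton top front edge at (93,467)–(334,462), its back edge at (95,560)–(336,554), and the carton foot at (118,432)–(316,427).

```bash
python3 - <<'E'
from h import *
import pickle
ci=pickle.load(open('ci1.pkl','rb'))
for n,a,b,z in[("lip",(68,334),(413,335),14),("padd",(108,81),(379,83),18),("top far",(93,467),(334,462),76),("top near",(95,560),(336,554),76),("foot",(118,432),(316,427),0),("trayside L",(68,333),(75,80),8),("trayside R",(413,334),(416,80),8)]:
    P=[fish_at((u/4+225-.4,v/4+60-.4),z,ci) for u,v in(a,b)]
    d=P[1]-P[0]; print(n,P[0].round(1),P[1].round(1),"mid",((P[0]+P[1])/2).round(1),"len",np.linalg.norm(d).round(1),"ang",np.arctan2(d[0],-d[1]).round(3))
E
```

```text
lip [ 527.  -311.6   14. ] [ 517.4 -413.7   14. ] mid [ 522.2 -362.7   14. ] len 102.5 ang -0.093
padd [ 600.6 -331.2   18. ] [ 593.  -409.4   18. ] mid [ 596.8 -370.3   18. ] len 78.5 ang -0.097
top far [ 495.5 -322.6   76. ] [ 491.2 -383.4   76. ] mid [ 493.4 -353.    76. ] len 61.0 ang -0.071
top near [ 471.4 -320.3   76. ] [ 467.3 -382.2   76. ] mid [ 469.4 -351.3   76. ] len 62.0 ang -0.066
foot [ 494.3 -321.9    0. ] [ 490.2 -383.3    0. ] mid [ 492.3 -352.6    0. ] len 61.5 ang -0.067
trayside L [ 527.  -310.9    8. ] [ 603.6 -320.6    8. ] mid [ 565.3 -315.7    8. ] len 77.2 ang 1.445
trayside R [ 517.3 -414.5    8. ] [ 594.5 -421.8    8. ] mid [ 555.9 -418.1    8. ] len 77.5 ang 1.477
```

```bash
cat >> h.py <<'E'
from scipy.spatial.transform import Rotation as Ro
PSI=-0.096; O=np.array([522.2,-362.7,0]); RZ=Ro.from_euler('z',PSI)
def T(x,y,z): return O+RZ.apply([x,y,z])
def rot(t=0.): return (RZ*Ro.from_euler('y',-t)*Ro.from_euler('x',np.pi-1e-5)).as_rotvec()
def toT(p): return RZ.inv().apply(np.array(p)-O)
def st():
    o=robot.observe(); return o["t"],toT(o["tcp_pos"]).round(1),RZ.inv().apply(o["contact_force"]).round(2),round(o["grip_width"],3)
E
python3 - <<'E'
from h import *
robot.movep(T(-42,0,120),rot()); print(st())
robot.servo_line(T(-42,0,8),150); robot.hold(.2); print(st())
grip(0.6,3); print(st()); robot.hold(.2);print(st())
grip(1.0); print(st())
robot.servo_line(T(-42,0,110),200)
ci=viewer.camera_info("wrist"); import pickle; pickle.dump(ci,open('ci2.pkl','wb'))
save("wrist","w2.png")
for n in["carton","carton_foot"]:
    for d in viewer.pinpoint(n,"wrist")[:2]:
        print(n,d["confidence"],toT(w("wrist",d["at"],ci)).round(1))
print(st())
E
```

```text
(3.4417, array([-41.6,  -0.2, 120.4]), array([-0.07, -0.07,  0.38]), 0.998)
(4.5417, array([-41.3,  -0.4,   9.1]), array([-0.12,  0.42,  0.11]), 1.003)
(5.0917, array([-41.8,   0.5,   8.1]), array([0.03, 2.26, 1.72]), 0.676)
(5.2917, array([-41.8,   0.2,   8.1]), array([1.14, 2.23, 2.47]), 0.678)
(5.9, array([-42.1,  -0.1,   7.9]), array([ 0.78,  0.14, -0.48]), 0.998)
carton 0.59 [-31.4   0.1  37.2]
carton_foot 0.69 [-25.4  -3.1   0.4]
carton_foot 0.67 [-93.8  93.6  -2.8]
(6.7083, array([-43.1,   0.6, 108.2]), array([ 0.83,  0.43, -0.5 ]), 1.003)
```

```bash
cat >> h.py <<'E'
def push(x0,x1,y,z,F,base,step=1.0,feed=25,verbose=True,z1=None):
    """step TCP along tray x till -fx-base exceeds F; returns x"""
    n=max(1,int(round(abs(x1-x0)/step))); log=[]
    for i,x in enumerate(np.linspace(x0,x1,n+1)[1:]):
        zz=z if z1 is None else z+(z1-z)*(i+1)/n
        robot.servo_line(T(x,y,zz),feed); s=st(); f=-s[2][0]-base; log.append((round(x,1),s[1][0],round(f,1),s[2][2]))
        if f>F: break
    if verbose: print(log[-25:],"t",s[0])
    return x
def base(n=4):
    v=[]
    for _ in range(n): robot.hold(.05); v.append(-st()[2][0])
    return np.mean(v)
E
python3 - <<'E'
from h import *
robot.servo_line(T(-88,0,110),200,rot(.087)); grip(.3)
robot.servo_line(T(-88,0,8),150); robot.hold(.15)
b=base(); print("base",b,st())
robot.servo_line(T(-72,0,8),60)
x=push(-72,-25,0,8,4,b,2,40)
robot.hold(.1);print(x,st())
E
```

```text
base -0.125 (9.3083, array([-87.7,  -0.2,   8.6]), array([ 0.39,  0.73, -0.09]), 0.299)
[(np.float64(-70.0), np.float64(-70.1), np.float64(0.0), np.float64(-0.63)), (np.float64(-68.1), np.float64(-68.0), np.float64(1.5), np.float64(-0.66)), (np.float64(-66.1), np.float64(-66.0), np.float64(1.3), np.float64(0.23)), (np.float64(-64.2), np.float64(-64.1), np.float64(-0.3), np.float64(-0.14)), (np.float64(-62.2), np.float64(-62.3), np.float64(-0.4), np.float64(-0.15)), (np.float64(-60.2), np.float64(-60.1), np.float64(0.3), np.float64(-0.59)), (np.float64(-58.3), np.float64(-58.0), np.float64(0.3), np.float64(-0.27)), (np.float64(-56.3), np.float64(-56.0), np.float64(0.1), np.float64(0.4)), (np.float64(-54.4), np.float64(-54.1), np.float64(0.6), np.float64(-0.96)), (np.float64(-52.4), np.float64(-52.1), np.float64(0.2), np.float64(-0.84)), (np.float64(-50.5), np.float64(-50.2), np.float64(0.9), np.float64(-0.19)), (np.float64(-48.5), np.float64(-48.2), np.float64(-0.1), np.float64(-0.69)), (np.float64(-46.5), np.float64(-46.3), np.float64(-0.3), np.float64(-0.12)), (np.float64(-44.6), np.float64(-44.3), np.float64(0.6), np.float64(-0.88)), (np.float64(-42.6), np.float64(-42.4), np.float64(0.5), np.float64(-0.78)), (np.float64(-40.7), np.float64(-40.4), np.float64(1.1), np.float64(0.04)), (np.float64(-38.7), np.float64(-38.5), np.float64(-0.2), np.float64(-0.27)), (np.float64(-36.8), np.float64(-36.5), np.float64(1.1), np.float64(-0.62)), (np.float64(-34.8), np.float64(-34.5), np.float64(-0.7), np.float64(0.16)), (np.float64(-32.8), np.float64(-33.9), np.float64(5.3), np.float64(2.65))] t 14.725
-32.833333333333336 (14.825, array([-33.8,   0.2,   7.8]), array([-4.59,  1.1 ,  3.44]), 0.3)
```

```bash
python3 - <<'E'
from h import *
import pickle
robot.servo_line(T(-44,0,8),60); robot.servo_line(T(-44,0,60),150); robot.hold(.1)
b=base(); print(b)
x=push(-44,-4,0,60,8,b,4,60,z1=68)
robot.hold(.3); print(st())
robot.servo_line(T(-60,0,150),200,rot(0)); robot.hold(.1)
ci=viewer.camera_info("wrist"); pickle.dump(ci,open('ci3.pkl','wb'))
im=save("wrist","w3.png")
for n in["carton","carton_foot","paddle_face","lip_top"]:
    for d in viewer.pinpoint(n,"wrist")[:2]:
        p=w("wrist",d["at"],ci);print(n,round(d["confidence"],2),toT(p).round(1),fpix(p,ci).round())
i=im[80:230,190:390,::-1]; cv2.imwrite('pics/c3.png',cv2.resize(i,None,fx=4,fy=4,interpolation=2))
print(st())
E
```

```text
0.40249999999999997
[(np.float64(-40.0), np.float64(-39.6), np.float64(-0.3), np.float64(0.64)), (np.float64(-36.0), np.float64(-35.6), np.float64(-0.4), np.float64(1.03)), (np.float64(-32.0), np.float64(-31.8), np.float64(0.8), np.float64(0.33)), (np.float64(-28.0), np.float64(-27.6), np.float64(-0.2), np.float64(1.14)), (np.float64(-24.0), np.float64(-23.5), np.float64(-0.4), np.float64(-0.36)), (np.float64(-20.0), np.float64(-19.5), np.float64(-0.2), np.float64(0.67)), (np.float64(-16.0), np.float64(-15.6), np.float64(-0.6), np.float64(0.41)), (np.float64(-12.0), np.float64(-11.6), np.float64(-0.9), np.float64(-0.05)), (np.float64(-8.0), np.float64(-7.6), np.float64(-0.3), np.float64(-0.77)), (np.float64(-4.0), np.float64(-3.7), np.float64(-0.8), np.float64(0.28))] t 18.4583
(18.7583, array([-4.1, -0. , 68. ]), array([-0.18, -0.87, -0.57]), 0.297)
carton 0.61 [-93.1  94.4  35.7] [186. 242.]
carton_foot 0.78 [-91.8  90.6  -2.1] [199. 228.]
carton_foot 0.71 [-25.6  -3.9  19.6] [288. 168.]
paddle_face 0.75 [72.4 -1.6 17. ] [286.  63.]
(19.7583, array([-60.1,   0.3, 149.2]), array([ 0.24, -0.28,  0.02]), 0.304)
```

View pics/c3.png

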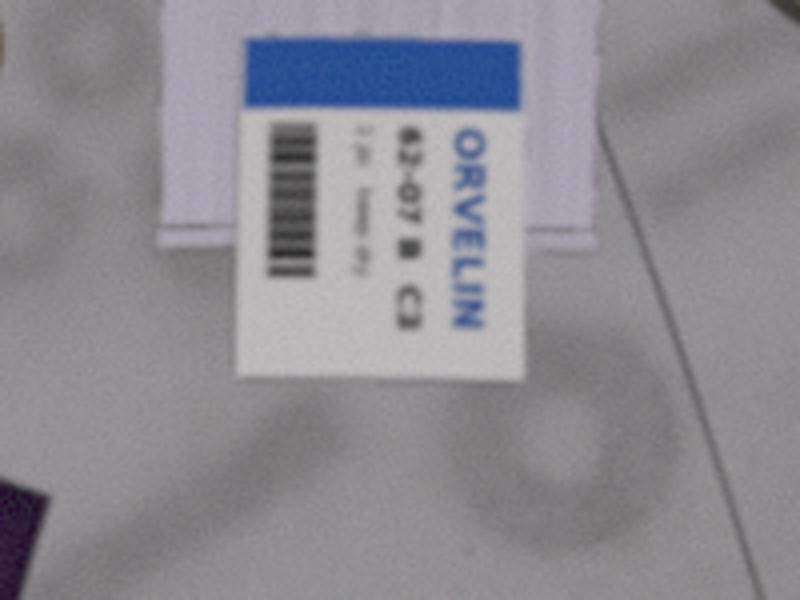

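The carton lies printed face up, square and centred on the tray: front edge at (237,377)–(524,381), lip at row 248, about 25 mm overhang. Now I'll push it back.

```bash
python3 - <<'E'
from h import *
robot.movep(T(-50,0,40),rot(.087)); robot.servo_line(T(-46,0,28),80); robot.hold(.15)
b=base(); open('b.txt','w').write(str(b)); print(b,st())
robot.servo_line(T(-38,0,28),60)
x=push(-38,-12,0,28,8,b,2,50)
if x>-12.5: x=push(-12,10,0,28,11,b,1,25)
open('x.txt','w').write(str(x)); robot.hold(.1); print(x,base()-b,st())
E
```

```text
-0.04500000000000001 (20.9333, array([-45.9,  -0.1,  28.3]), array([ 0.93, -0.2 ,  0.27]), 0.297)
[(np.float64(-36.0), np.float64(-36.0), np.float64(-0.2), np.float64(0.38)), (np.float64(-34.0), np.float64(-34.0), np.float64(0.2), np.float64(-0.82)), (np.float64(-32.0), np.float64(-31.9), np.float64(-0.6), np.float64(0.21)), (np.float64(-30.0), np.float64(-29.8), np.float64(1.0), np.float64(0.25)), (np.float64(-28.0), np.float64(-27.8), np.float64(0.5), np.float64(-0.26)), (np.float64(-26.0), np.float64(-25.8), np.float64(-0.6), np.float64(0.48)), (np.float64(-24.0), np.float64(-23.8), np.float64(1.1), np.float64(-0.41)), (np.float64(-22.0), np.float64(-21.8), np.float64(0.9), np.float64(0.0)), (np.float64(-20.0), np.float64(-19.8), np.float64(-0.4), np.float64(0.66)), (np.float64(-18.0), np.float64(-17.8), np.float64(0.6), np.float64(0.75)), (np.float64(-16.0), np.float64(-15.8), np.float64(0.3), np.float64(-0.83)), (np.float64(-14.0), np.float64(-13.7), np.float64(0.5), np.float64(-0.3)), (np.float64(-12.0), np.float64(-11.8), np.float64(-0.3), np.float64(-0.04))] t 24.4667
[(np.fl
[... 571 characters left out ...]
loat64(-0.83)), (np.float64(-3.0), np.float64(-3.0), np.float64(3.1), np.float64(-1.15)), (np.float64(-2.0), np.float64(-2.0), np.float64(3.9), np.float64(-0.84)), (np.float64(-1.0), np.float64(-1.1), np.float64(5.1), np.float64(-0.87)), (np.float64(0.0), np.float64(-0.6), np.float64(6.1), np.float64(-0.63)), (np.float64(1.0), np.float64(-0.5), np.float64(6.5), np.float64(-0.19)), (np.float64(2.0), np.float64(-0.4), np.float64(7.6), np.float64(-0.09)), (np.float64(3.0), np.float64(-0.3), np.float64(8.8), np.float64(-0.93)), (np.float64(4.0), np.float64(-0.3), np.float64(11.6), np.float64(0.34))] t 28.4667
4.0 10.885 (28.7667, array([-0.3,  0.4, 26.3]), array([-11.04,   1.26,  -0.8 ]), 0.304)
```

```bash
python3 - <<'E'
from h import *
b=float(open('b.txt').read()); x=push(4,6.5,0,28,17.5,b,.5,15)
L=[]
while x<14:
    f=base(4)-b; L.append((x,round(f,1),st()[1][0]))
    if f>19.9: break
    x+=.5 if f<18.5 else .25
    robot.servo_line(T(x,0,28),15)
robot.hold(.25); print(L,base(6)-b,st())
open('x.txt','w').write(str(x))
E
```

```text
[(np.float64(4.5), np.float64(-0.2), np.float64(11.5), np.float64(0.24)), (np.float64(5.0), np.float64(-0.2), np.float64(12.3), np.float64(0.51)), (np.float64(5.5), np.float64(-0.2), np.float64(12.7), np.float64(-0.13)), (np.float64(6.0), np.float64(-0.1), np.float64(13.4), np.float64(-0.34)), (np.float64(6.5), np.float64(-0.1), np.float64(13.5), np.float64(-0.03))] t 30.0167
[(np.float64(6.5), np.float64(14.6), np.float64(-0.1)), (np.float64(7.0), np.float64(15.2), np.float64(-0.1)), (np.float64(7.5), np.float64(16.2), np.float64(-0.1)), (np.float64(8.0), np.float64(16.9), np.float64(-0.0)), (np.float64(8.5), np.float64(17.8), np.float64(-0.0)), (np.float64(9.0), np.float64(18.7), np.float64(0.1)), (np.float64(9.25), np.float64(18.5), np.float64(0.1)), (np.float64(9.75), np.float64(19.6), np.float64(0.1)), (np.float64(10.0), np.float64(19.3), np.float64(0.1)), (np.float64(10.25), np.float64(20.1), np.float64(0.1))] 20.340000000000003 (34.8167, array([ 0.1,  0.5, 24.1]), array([-20.18,   2.03,   0.09]), 0.3)
```

```bash
python3 - <<'E'
from h import *
import pickle
b=float(open('b.txt').read())
robot.servo_line(T(2.5,0,28),20); robot.hold(.1); print(base()-b,st())
for z in np.arange(26.5,16.9,-1.5):
    robot.servo_line(T(2.5,0,z),25); s=st(); print(z,s[1],s[2])
    if s[2][2]>6 or s[1][2]<17.2: break
robot.hold(.1); s=st(); print(s)
ci=viewer.camera_info("wrist"); viewer.read_camera("wrist"); im=save("side","d4.png")
c=pix("side",T(40,0,20)).astype(int); i=im[c[1]-50:c[1]+50,c[0]-65:c[0]+65,::-1]; cv2.imwrite('pics/c4.png',cv2.resize(i,None,fx=6,fy=6,interpolation=2)); print(c,st()[0])
E
```

```text
8.617500000000001 (35.65, array([-0.4,  0.3, 26.8]), array([-8.91,  0.72, -0.46]), 0.297)
26.5 [-0.4  0.3 25.3] [-9.35  1.17  0.28]
25.0 [-0.3  0.4 23.7] [-8.74  0.7  -1.01]
23.5 [-0.3  0.4 22.3] [-8.22  1.19 -1.81]
22.0 [-0.1  0.4 20.8] [-7.7   1.56 -1.28]
20.5 [-0.2  0.2 19.8] [-9.27  0.57  2.88]
19.0 [-0.1 -0.1 18.7] [-10.69   1.33   4.28]
17.5 [-0.1 -0.4 17.4] [-11.42   1.29   6.61]
(37.5, array([-0.1, -0.4, 17.4]), array([-10.98,   0.51,   5.44]), 0.303)
[316 249] 37.6
```

View pics/c4.png

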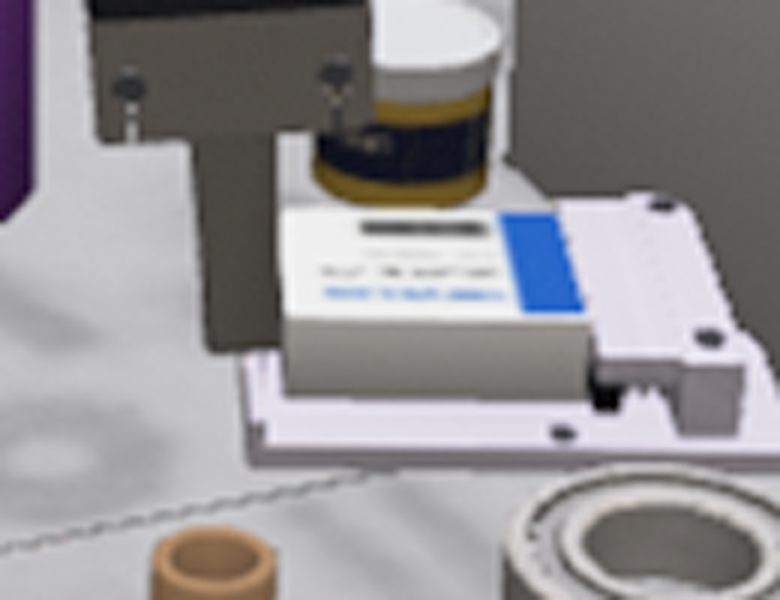

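The side view shows the carton flat on the tray floor behind the lip, with its far end at the stop and the finger still bearing on its front at (245,300). I'll ease off so the paddle takes it, then check.

```bash
python3 - <<'E'
from h import *
b=float(open('b.txt').read())
push(2.5,-8,0,17.5,99,b,1.5,20)
robot.servo_line(T(-30,0,17.5),50); robot.servo_line(T(-70,0,160),150,rot(0)); robot.hold(.3)
ci=viewer.camera_info("wrist"); a=save("wrist","w5.png")
for n in["carton","carton_foot","paddle_face","lip_top"]:
    for d in viewer.pinpoint(n,"wrist")[:2]: print(n,round(d["confidence"],2),toT(w("wrist",d["at"],ci)).round(1))
c=fpix(T(40,0,20),ci).astype(int); i=a[c[1]-50:c[1]+50,c[0]-65:c[0]+65]
s=save("side","d5.png"); j=s[199:299,251:381]
cv2.imwrite('pics/c5.png',cv2.resize(np.hstack([i,j])[:,:,::-1],(800,308),interpolation=2)); print(st())
E
```

```text
[(np.float64(1.0), np.float64(-0.2), np.float64(7.5), np.float64(2.39)), (np.float64(-0.5), np.float64(-0.5), np.float64(3.4), np.float64(-0.3)), (np.float64(-2.0), np.float64(-1.6), np.float64(2.6), np.float64(-0.61)), (np.float64(-3.5), np.float64(-3.3), np.float64(2.1), np.float64(-0.97)), (np.float64(-5.0), np.float64(-4.9), np.float64(2.6), np.float64(0.1)), (np.float64(-6.5), np.float64(-5.4), np.float64(0.2), np.float64(-0.65)), (np.float64(-8.0), np.float64(-7.8), np.float64(0.7), np.float64(-0.46))] t 39.35
carton 0.9 [40.8  1.4  7.9]
carton 0.6 [-92.5  96.   39. ]
carton_foot 0.77 [ 7.5 -2.8  8.5]
carton_foot 0.58 [-89.3  95.   -0.2]
paddle_face 0.59 [77.2 -2.1 15.5]
lip_top 0.79 [ 1.2 -4.4 13.9]
(41.675, array([-70.,  -0., 160.]), array([ 0.02,  0.17, -0.51]), 0.299)
```

View pics/c5.png

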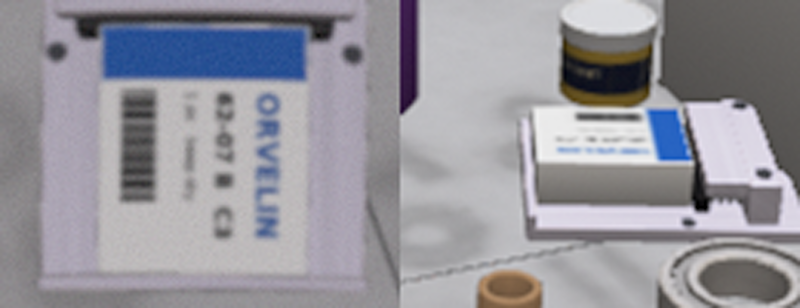

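The carton lies flat, centred and square, its front against the lip at (100–305, 275) and its rear on the paddle at row 25. The robot is clear of it.

```bash
python3 -c "
from h import *
print(robot.job_done())"
```

```text
the job is handed in; nothing more can be done
None
```

I handed the job in at about 42 s: the carton lies printed face up, flat and centred between lip and paddle, after pushing it back with 20.3 N (about 15.8 N of that on the rear stop by my estimate, the rest going into the paddle and friction); the robot was clear of it and no move went near the tin, bearing or bush.

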